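Lock the test plate and start the stand touch-free

ROBOT

A 6-joint arm with a two-finger parallel gripper is mounted at the origin on the work surface. World frame = base frame: x ahead of the robot, y to its left, z up, the work surface at z = 0. Lengths are in m, angles in rad, forces in N, time in s.
With the tool pointing down it reaches from about 0.4 to 0.825 m from the base axis. Payload 7 kg.
Tool frame: the origin (TCP) lies at the very end of the fingers, on their centre line; the grasp point (between the pads) lies 19 mm behind it; x points along the fingers, y is the direction in which the jaws open and shut, and the axes are right-handed (so a half turn about x gives the same grasp; the last joint's range is limited). The gripper opens to 88 mm and grips with 3 to 60 N. Pads are 19 mm wide; open, the fingers measure 130 mm over their backs; the gripper's body (78 mm by 193 mm) begins 47 mm behind the grasp point.
Start: joints at [-0.941, 0.359, 0.012, 0, -1.224, -0.288], TCP at [0.226, -0.636, 0.198] pointing down, gripper open.
Joint ranges: [-3.07, 3.07], [-1.43, 2.12], [-1.02, 1.25], [-3.03, 1.67], [-3.05, -0], [-3.03, 3.03]. Speed limits (rad/s): [2.39, 2.39, 3.01, 3.14, 3.14, 3.14].

INTERFACE

Orientations are given as [roll, pitch, yaw] about the fixed x, y, z axes, in that order (R = Rz(yaw) Ry(pitch) Rx(roll)).
In Python, from station import arm gives the robot as it stands.
- The arm moves only by the shell command python3 -m inch 'ROWS' [OPENING] [FORCE]. ROWS is text: rows parted by semicolons, each of 6 numbers parted by spaces: the shift along the world's x, y, z in units of 30 mm (1.0 is 30 mm), then the turn, a rotation vector about the world's x, y, z in units of 5 degrees (1.0 is 5 degrees). In form: dx dy dz wx wy wz; .... A call has 1 to 12 rows; each row shifts and turns the commanded pose from where the row before left it; what a row does not reach is not made up. A row lasts 1/8 s, in which the tool goes at most 62.5 mm and 10.7 degrees, less where a joint would pass 70% of its speed; a pose out of reach is approached as far as the arm can. A call is refused whole if a number of a shift passes 1 or a number of a turn 1, either way. A call with a gripper value outside its range is refused whole. OPENING is the opening, from 0 (shut) to 1 (fully open), set as the call begins (- or left out, the last holds). The fingers move at their own pace and stop on an object; FORCE is the grip in N (left out, the last holds). Time passes only in rows, so rows that do not move let the fingers close. It gives the time, the measured TCP pose, the force and the opening at its end, in the units of the state.
- arm.get_state(): the state, without advancing time (a new reading comes with each control period).
- arm.grab_frame(name): name is "scene" or "side" or "wrist"; returns a dict with "frame" (384x512x3 uint8, red, green, blue), "range_z" (384x512 float32, m along the optical axis (not along the pixel's ray), 0 where there is no reading), "mtx" (3x3 intrinsics, pixels), "dist_coeffs" ([k1, k2, p1, p2, k3] as OpenCV has them; the pictures are not rectified), "pose" (4x4, takes a point from camera to world coordinates). Camera axes: x right, y up, looking along -z (the intrinsics and any distortion apply to the point x, -y, -z); pixel columns grow to the right and rows downward; lengths in m; the calibration is good to about 2 mm. A picture is of the moment at which its call begins.
- arm.job_done(): hands the job in, once; it reports no verdict.
Trained networks look in a picture, given as the dict that the camera call returned (one of the last four; its "shot" number tells which), for a name from the list of things; names that differ only in an ending like _2 or _b are one class to them, and where a whole thing is asked for, a point or a joint stands for the part that bears it (a point fixed in the world has none). Each returns a list of dicts, best first, with "confidence" (0 to 1); they miss things now and then, are a little off and sometimes report something else, mostly with a low value. They report only what shows in the picture. A call takes as long as a camera call. They do not tell look-alikes from the thing itself.
- arm.search_frame(picture, target): "extent" ([centre column, centre row, width, height] as shares, 0 to 1, of the picture: columns of its width, rows of its height, round what is visible of it).
- arm.masks_of(picture, target): "mask" (384x512 bool, what is visible of it) and "extent" ([centre column, centre row, width, height] as shares, 0 to 1, of the picture: columns of its width, rows of its height, round what is visible of it).
- arm.place_of(picture, target): "position" ([column, row] as shares, 0 to 1, of the picture: columns of its width, rows of its height: a listed point, or the origin of a listed thing).
The state is a dict: "t": time; "q": joint angles; "qd": joint speeds; "joint_efforts": joint torques, N m; "eef_pos": TCP position; "ee_rot": TCP orientation; "force": force on the tool from outside, world axes, zero at the start; "moment": the same for the moment, N m; "width": finger opening in m.
Only numpy, scipy, OpenCV 4.12 (cv2) and the standard library are available. Lean on these libraries where they do the work, as an engineer would, in place of code of your own. Each camera call takes 0.05 s, during which the arm holds its last target. There are 200 camera calls.

TASK

Get the seed cup test running: push the cam lock's lever all the way round to its stop so that the grey test plate is clamped, then point at the green start sensor, fingertips centred about 2 cm above its face, and dwell there for two seconds without touching it. Do not touch the red stop sensor or point at it from close above, and leave the loose parts on the bench where they lie.

Things in the scene. Friction and masses are not known exactly. Their poses are not given: they have to be found in the camera images.
- cam_lever (a joint): angle in rad of the cam lock's lever about the upright pivot: 0 is fully open, 1.4 is its locked stop; seen from above the angle grows anticlockwise. It starts somewhere between 0 and 0.45. The hinge is stiff (0.2 N m of friction, so about 2 N at the knob) and stays where it is left.
- pivot (a point): a point on the cam lock's upright pivot axis, 36 mm above the bench (middle of the lever bar), on the robot's side of the test plate, whose near edge lies 25 mm from it along +x. Its axes are the plate's: at lever angle 0 the bar points along this -x, at 1.57 it would point along this -y. A steel pin on the axis rises to 58 mm above the bench.
- rig: the grey aluminium test plate, 160 x 220 x 12 mm, fixed to the bench, with the red cast iron seed cup housing bolted on its middle (105 x 85 mm, top 107 mm above the bench); origin under the plate's centre, x pointing away from the robot.
- lever_knob (a point): centre of the upright black knob on the end of the steel lever bar: a cylinder 22 mm in diameter, from 30 to 80 mm above the bench, its centre 55 mm above the bench and 100 mm from the pivot axis. The bar is 14 mm wide, from 31 to 41 mm above the bench. Axes turn with the lever: -x points outward along the bar.
- start_face (a point): centre of the top face of the START sensor, z up: a fixed grey box 60 x 60 mm with a green disc of 52 mm diameter on top (black window in its middle); the face is 47 mm above the bench.
- stop_face (a point): centre of the top face of the STOP sensor, z up: the same grey box, 60 x 60 mm, with a red disc on top, face 47 mm above the bench. The two sensors may stand in either order.
- start_sensor: the START sensor's box, fixed; origin at the centre of its underside.
- stop_sensor: the STOP sensor's box, fixed; origin at the centre of its underside.
- collar_a: loose brass shaft collar lying flat, 38 mm outside, 15 mm high; origin at the centre of its underside. To be left alone.
- collar_b: a second loose brass shaft collar, the same. To be left alone.
- roller: loose white nylon fluted feed roller standing on end, 54 mm in diameter, 55 mm high; origin at the centre of its underside. To be left alone.
- hex_shaft: loose steel hex drive shaft lying along its own x, 180 mm long, 14 mm across flats; origin under its middle. To be left alone.
- screwdriver: loose screwdriver lying on the bench, 190 mm long along its own x. To be left alone.
- jar: loose amber jar of small parts with a steel cap, 48 mm in diameter, 58 mm high; origin at the centre of its underside. To be left alone.
There are look-alikes about, which are no part of the job. What is shaped like the start_sensor but purple or turquoise is not meant.

How it is judged:
On the way, in this order (a step that is already met when the one before it is completed fails the run):
1. the cam lever is pushed round to its locked stop (angle above 1.25 rad) (value of joint cam_lever above 1.25 rad), for 0.2 s.
2. the fingertips dwell over the green start sensor: grasp point within 25 mm sideways of the face's centre and 19 to 70 mm above the face (tips about 0 to 50 mm above it), for 1.5 s (horizontal distance between the grasp point and start_face below 0.025 m and z of the grasp point in the frame of start_face between 0.019 and 0.07 m), for 1.5 s.
At the end, for the whole second after the job is handed in: the cam lever rests locked (angle above 1.25 rad) and every loose part is within 15 mm of where it started (value of joint cam_lever above 1.25 rad and velocity of joint cam_lever below 0.05 rad/s and distance of each of collar_a, collar_b, roller, hex_shaft, screwdriver, jar from where it was at the start of the episode below 0.015 m); the robot touches nothing.
It fails at once if the robot touches the start sensor (contact force between any of the fingers, the arm and start_sensor above 0.3 N).
It fails at once if the robot touches the stop sensor (contact force between any of the fingers, the arm and stop_sensor above 0.3 N).
It fails at once if the fingertips point at the red stop sensor from close above (grasp point within 25 mm sideways and less than 70 mm above its face) (horizontal distance between the grasp point and stop_face below 0.025 m and z of the grasp point in the frame of stop_face between 0.019 and 0.07 m).
It fails at once if a loose part is lifted, carried or pushed more than 15 mm (distance of any of collar_a, collar_b, roller, hex_shaft, screwdriver, jar from where it was at the start of the episode above 0.015 m).
It also fails if it takes over 48 s, if anything falls off the work surface, if the arm or the gripper's body presses on something with over 40 N, if the wrist force passes 120 N, or if a joint passes its speed limit or range.

## Working session

There is one attempt and no reset: what is moved stays moved. The work goes in short steps, Python scripts to look and compute and a shell command to move; the robot and the scene stay as the last step left them, time stands still between calls to the robot, and variables do not carry over. Pictures are saved under pics/ and viewed, about 8 in all and at most 12, crops included, and the job is handed in when it is done.

```bash
mkdir -p pics && cat > h.py <<'E'
import numpy as np, cv2
from station import arm
def ray(p,uv):
    d=cv2.undistortPoints(np.array([[uv]],float),np.array(p["mtx"],float),np.array(p["dist_coeffs"],float))[0,0]
    return np.array([d[0],-d[1],-1.0])
def at_depth(p,uv,z):
    T=np.array(p["pose"]); return T[:3,:3]@(ray(p,uv)*z)+T[:3,3]
def at_height(p,uv,h):
    T=np.array(p["pose"]); r=T[:3,:3]@ray(p,uv); return T[:3,3]+r*(h-T[2,3])/r[2]
def dep(p,uv):
    u,v=int(round(uv[0])),int(round(uv[1])); w=p["range_z"][max(v-1,0):v+2,max(u-1,0):u+2]; w=w[w>0]
    return at_depth(p,uv,np.median(w)) if w.size else None
E
python3 - <<'E'
from h import *
np.set_printoptions(precision=3,suppress=True)
s=arm.get_state();print(s["t"],s["eef_pos"],s["ee_rot"],s["force"])
ims=[]
H={"pivot":.036,"lever_knob":.055,"start_face":.047,"stop_face":.047,"rig":0,"collar_a":0,"roller":0,"hex_shaft":0,"screwdriver":0,"jar":0}
for c in ["scene","side"]:
    p=arm.grab_frame(c); ims.append(p["frame"]); print(c,p["pose"][:3,3] if hasattr(p["pose"],'shape') else p["pose"])
    for n,h in H.items():
        for r in arm.place_of(p,n)[:4]:
            if r["confidence"]<.2: continue
            uv=np.array(r["position"])*[512,384]
            print(n,round(r["confidence"],2),uv,at_height(p,uv,h),dep(p,uv))
    cv2.imwrite(f"pics/{c}.png",cv2.resize(p["frame"][:,:,::-1],(800,600)))
E
```

```text
0.0 [ 0.226 -0.635  0.198] [1.662 1.569 2.004] [-0.644  0.555  0.213]
scene [ 1.353 -0.302  1.035]
pivot 0.91 [323.994 204.595] [0.563 0.217 0.036] [0.569 0.213 0.044]
lever_knob 0.56 [304.179 179.482] [0.468 0.198 0.055] [0.476 0.194 0.064]
start_face 0.91 [244.224 209.702] [ 0.508 -0.003  0.047] [ 0.507 -0.003  0.046]
start_face 0.81 [193.587 219.917] [ 0.493 -0.144  0.047] [ 0.493 -0.144  0.047]
start_face 0.64 [163.174 251.597] [ 0.568 -0.247  0.047] [ 0.569 -0.247  0.048]
start_face 0.58 [165.581 184.013] [ 0.331 -0.181  0.047] [ 0.332 -0.181  0.049]
rig 0.89 [321.382 245.683] [0.667 0.16  0.   ] [0.713 0.129 0.069]
rig 0.43 [304.026 178.906] [0.416 0.227 0.   ] [0.475 0.194 0.066]
collar_a 0.73 [167.987 303.59 ] [ 0.692 -0.272  0.   ] [ 0.701 -0.273  0.015]
collar_a 0.6 [209.92  199.718] [ 0.394 -0.069  0.   ] [ 0.41  -0.073  0.017]
roller 0.68 [215.398 287.808] [ 0.69  -0.149  0.   ] [ 0.714 -0.155  0.037]
hex_shaft 0.52 [382.31  179.098] [0.504 0.452 0.   ] [0.508 0.449 0.005]
hex_shaft 0.39 [326.093 242.304] [0.661 0.177 0.   ] [0.724 0.133 0.094]
screwdriver 0.52 [118.579 2
[... 580 characters left out ...]
 0.51  -0.011  0.047]
start_face 0.57 [331.878 153.408] [ 0.347 -0.169  0.047] [ 0.347 -0.17   0.046]
stop_face 0.64 [294.605 106.214] [ 0.498 -0.363  0.047] [ 0.498 -0.364  0.046]
rig 0.6 [185.19  232.819] [0.658 0.171 0.   ] [0.639 0.198 0.043]
collar_a 0.53 [232.294 125.491] [ 0.684 -0.272  0.   ] [ 0.678 -0.258  0.012]
roller 0.78 [214.579 149.414] [ 0.699 -0.146  0.   ] [ 0.685 -0.117  0.028]
hex_shaft 0.64 [231.475 123.302] [ 0.691 -0.282  0.   ] [ 0.688 -0.277  0.005]
hex_shaft 0.59 [197.888 365.491] [0.505 0.456 0.   ] [0.502 0.459 0.012]
screwdriver 0.86 [349.696 136.704] [ 0.307 -0.315  0.   ] [ 0.307 -0.315 -0.001]
jar 0.93 [308.224 321.408] [0.317 0.311 0.   ] [0.317 0.334 0.051]
```

View pics/scene.png

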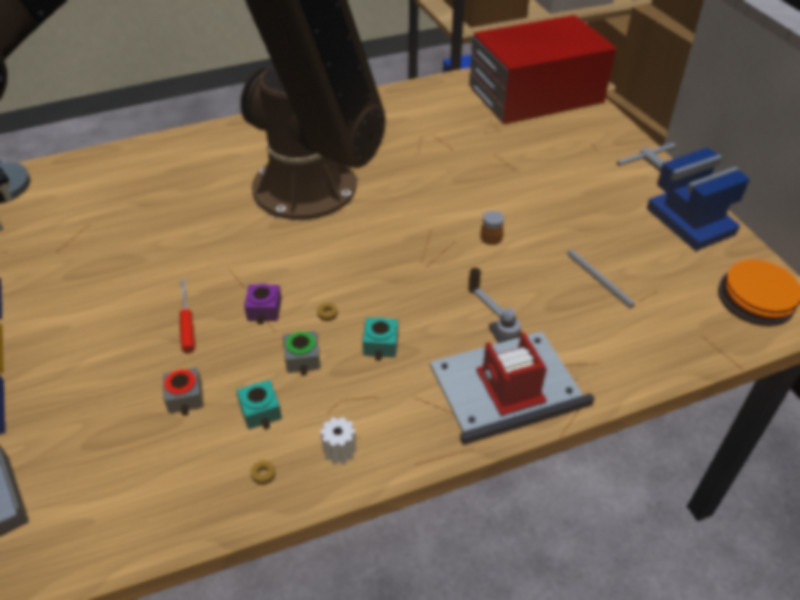

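View pics/side.png

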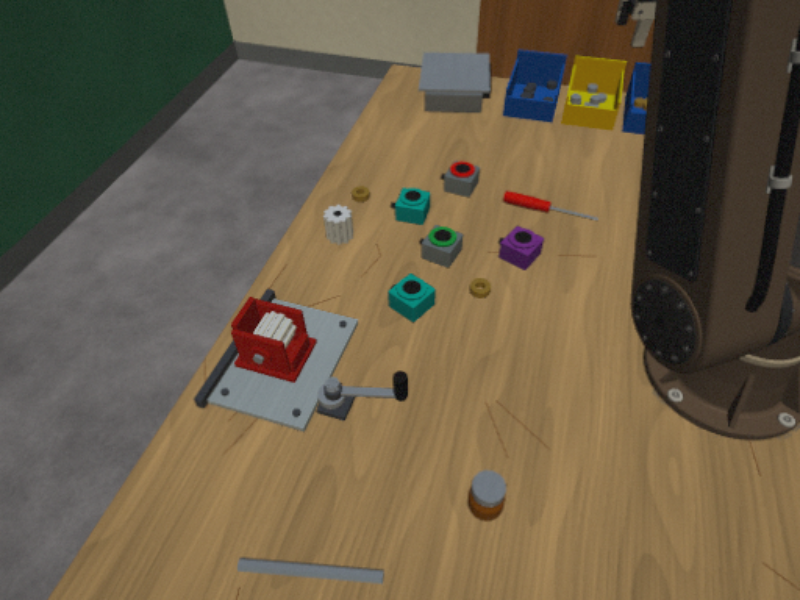

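The two views agree on the layout. There are five sensor-shaped boxes, at these pixels in the 800-wide scene picture:

| Box | Pixel | Verdict |
|---|---|---|
| Purple | (262,300) | look-alike |
| Turquoise | (380,335) | look-alike |
| Turquoise | (258,402) | look-alike |
| Grey with green disc | (300,344) | START, since only it is grey with a green disc |
| Grey with red disc | (181,383) | STOP |

The lever's knob is at (475,280) and its pivot at (508,320). I'll refine these by colour and confirm with a crop.

```bash
python3 - <<'E'
from h import *
from scipy.spatial.transform import Rotation as R
np.set_printoptions(precision=3,suppress=True)
s=arm.get_state();print(R.from_euler("xyz",s["ee_rot"]).as_matrix())
crops=[]
for c,g,r,k,cr in [("scene",(192,219),(115,244),(304,179),(90,195,130,80)),("side",(283,152),(295,109),(256,246),(240,90,130,80))]:
    p=arm.grab_frame(c); f=p["frame"]; hsv=cv2.cvtColor(f,cv2.COLOR_RGB2HSV)
    Y,X=np.mgrid[:384,:512]
    for n,uv,m in [("green",g,(abs(hsv[...,0].astype(int)-60)<14)&(hsv[...,1]>110)),("red",r,((hsv[...,0]<7)|(hsv[...,0]>173))&(hsv[...,1]>150))]:
        m=m&(np.hypot(X-uv[0],Y-uv[1])<16)
        pts=np.argwhere(m)[:,::-1].astype(np.float32); hull=cv2.convexHull(pts)
        M=cv2.moments(hull); q=(M["m10"]/M["m00"],M["m01"]/M["m00"]); print(c,n,len(pts),np.array(q),at_height(p,q,.047),dep(p,q))
    # point cloud of plate top & knob
    T=p["pose"]; zs=p["range_z"]; U=cv2.undistortPoints(np.stack([X,Y],-1).reshape(-1,1,2).astype(float),p["mtx"],p["dist_coeffs"]).reshape(384,512,2)
    W=np.stack([U[...,0]*zs,-U[...,1]*zs,-zs],-1)@T[:3,:3].T+T[:3,3]
    m=(zs>0)&(abs(W[...,2]-.012)<.004)&(abs(W[...,0]-.66)<.17)&(abs(W[...,1]-.165)<.17)&(hsv[...,1]<70)
    P=W[m][:,:2]; b=cv2.minAreaRect(P.astype(np.float32)); print("plate",m.sum(),b)
    for n,lo,hi in [("knob",.06,.095)]:
        m=(zs>0)&(W[...,2]>lo)&(W[...,2]<hi)&(abs(W[...,0]-.467)<.04)&(abs(W[...,1]-.2)<.05)
        print(n,m.sum(),W[m].min(0),W[m].max(0),W[m].mean(0))
    x,y,w,h=cr; crops.append(cv2.resize(f[y:y+h,x:x+w,::-1],(780,280*1)) if 0 else cv2.resize(f[y:y+h,x:x+w,::-1],(480,296)))
cv2.imwrite("pics/crop.png",np.vstack(crops))
E
```

```text
[[ 0.    -0.335  0.942]
 [-0.     0.942  0.335]
 [-1.    -0.     0.   ]]
scene green 153 [191.933 218.984] [ 0.488 -0.147  0.047] [ 0.489 -0.147  0.048]
scene red 189 [114.767 243.995] [ 0.499 -0.36   0.047] [ 0.498 -0.36   0.046]
plate 2176 ((0.642339825630188, 0.1367703229188919), (0.27828505635261536, 0.23910322785377502), 88.0521240234375)
knob 64 [0.458 0.185 0.061] [0.477 0.208 0.082] [0.469 0.195 0.074]
side green 128 [282.754 151.032] [ 0.484 -0.142  0.047] [ 0.484 -0.142  0.047]
side red 91 [295.418 107.744] [ 0.494 -0.356  0.047] [ 0.494 -0.356  0.047]
plate 3024 ((0.6418777108192444, 0.17170089483261108), (0.2363734394311905, 0.21904340386390686), 85.99501037597656)
knob 101 [0.453 0.188 0.061] [0.474 0.21  0.082] [0.462 0.201 0.074]
```

View pics/crop.png

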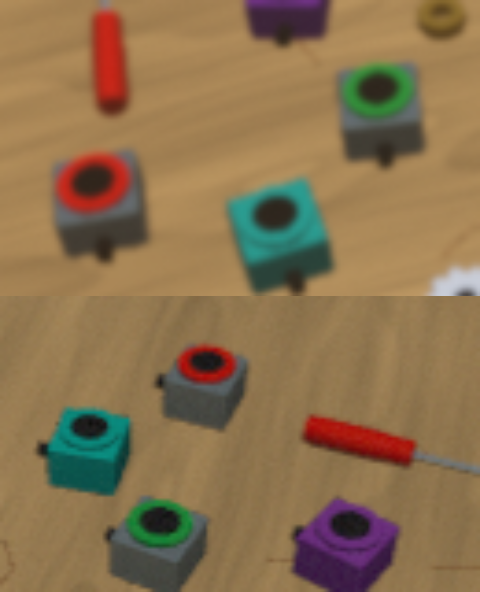

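The crop confirms it: START, the grey box with the green disc, is at about (0.486, -0.145). STOP, the grey box with the red disc, is at about (0.497, -0.358). The fitted heights match the stated 47 mm. The knob is at (0.466, 0.199) and the pivot at (0.563, 0.219), 99 mm apart against the stated 100 mm. Next I'll close the gripper and move behind the knob on its +y side.

```bash
python3 -m inch '0.95 1 0 0 0 0;0.95 1 0 0 0 0;0.95 1 0 0 0 0;0.95 1 0 0 0 0;0.95 1 0 0 0 0;0.95 1 0 0 0 0;0.95 1 0 0 0 0;0.95 1 0 0 0 0;0 1 0 0 0 0;0 1 0 0 0 0;0 1 0 0 0 0;0 1 0 0 0 0' 0 20
python3 -m inch '0 1 0 0 0 -0.8;0 1 0 0 0 -0.8;0 1 0 0 0 0;0 1 0 0 0 0;0 1 0 0 0 0;0 1 0 0 0 0;0 1 0 0 0 0;0 1 0 0 0 0;0 1 0 0 0 0;0 1 0 0 0 0;0 1 0 0 0 0;0 1 0 0 0 0'
python3 -m inch '0 1 0 0 0 0;0 1 0 0 0 0;0 1 0 0 0 0;0 1 0 0 0 0;0 1 0 0 0 0;0 0.6 0 0 0 0;0 0 0 0 0 0;0 0 0 0 0 0'
python3 - <<'E'
from h import *
from scipy.spatial.transform import Rotation as R
np.set_printoptions(precision=3,suppress=True)
s=arm.get_state();print(s["t"],s["q"],s["eef_pos"],s["force"],s["width"],R.from_euler("xyz",s["ee_rot"]).as_matrix()[:,1])
p=arm.grab_frame("wrist")
H={"pivot":.036,"lever_knob":.055}
for n,h in H.items():
    for r in arm.place_of(p,n)[:2]:
        uv=np.array(r["position"])*[512,384]; print(n,r["confidence"],uv,at_height(p,uv,h),dep(p,uv))
cv2.imwrite("pics/w1.png",p["frame"][:,:,::-1])
q=arm.grab_frame("side")
for c in [(270,295),(357,318),(305,428),(208,405)]: print(at_height(q,np.array(c)*.64,.012))
q=arm.grab_frame("scene")
for c in [(432,363),(541,334)]: print(at_height(q,np.array(c)*.64,.012))
E
```

```text
t: 2.7
eef_pos: [0.4542, -0.275, 0.1986]
ee_rot: [-0.57, 1.57, -0.228]
force: [0.4, 0.3, -0.1]
width: 0.0003
t: 4.2
eef_pos: [0.4542, 0.0851, 0.1988]
ee_rot: [0.396, 1.57, 0.598]
force: [-0.3, 0.4, -0.1]
width: 0.0005
t: 5.2
eef_pos: [0.4541, 0.2515, 0.1984]
ee_rot: [-2.501, 1.57, -2.299]
force: [-0.7, -0.3, 0.2]
width: 0.0004
5.2 [ 0.884  0.101 -0.327 -0.    -1.142 -2.253] [0.454 0.251 0.198] [-0.666 -0.308  0.168] 0.0004455302290820587 [-0.201  0.98  -0.   ]
lever_knob 0.71 [201.882 169.306] [0.464 0.195 0.055] [0.458 0.198 0.079]
[0.746 0.05  0.012]
[0.581 0.059 0.012]
[0.584 0.278 0.012]
[0.74  0.281 0.012]
[0.589 0.061 0.012]
[0.598 0.272 0.012]
```

View pics/w1.png

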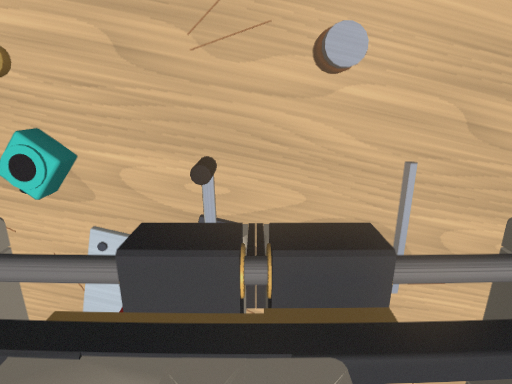

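The wrist view shows the knob at (203,170), the bar running down to the pivot, and clear bench where the fingers will come down. I'll descend and compute the arc increments.

```bash
python3 -m inch '0 0 -0.95 0 0 0;0 0 -0.95 0 0 0;0 0 -0.95 0 0 0;0 0 -0.95 0 0 0;0 0 -0.95 0 0 0;0 0 0 0 0 0'
python3 - <<'E'
import numpy as np
from station import arm
pv=np.array([.563,.2185]); cur=np.array(arm.get_state()["eef_pos"])[:2]
for i in range(15):
    a=.2+i*np.radians(5); P=pv+np.array([[np.cos(a),-np.sin(a)],[np.sin(a),np.cos(a)]])@[-.1,.032]
    print(i,round(a,2),P.round(4),((P-cur)/.03).round(2)); cur=P
E
```

```text
t: 6.2
eef_pos: [0.4532, 0.2506, 0.0544]
ee_rot: [-2.517, 1.567, -2.316]
force: [0.5, -1.2, 0.7]
width: 0.0004
0 0.2 [0.4586 0.23  ] [ 0.18 -0.69]
1 0.29 [0.458  0.2209] [-0.02 -0.3 ]
2 0.37 [0.4582 0.2117] [ 0.01 -0.31]
3 0.46 [0.4592 0.2026] [ 0.03 -0.3 ]
4 0.55 [0.461  0.1936] [ 0.06 -0.3 ]
5 0.64 [0.4636 0.1848] [ 0.09 -0.29]
6 0.72 [0.4669 0.1763] [ 0.11 -0.28]
7 0.81 [0.4709 0.1681] [ 0.13 -0.27]
8 0.9 [0.4757 0.1602] [ 0.16 -0.26]
9 0.99 [0.4811 0.1528] [ 0.18 -0.25]
10 1.07 [0.4871 0.1459] [ 0.2  -0.23]
11 1.16 [0.4937 0.1396] [ 0.22 -0.21]
12 1.25 [0.5009 0.1339] [ 0.24 -0.19]
13 1.33 [0.5085 0.1288] [ 0.25 -0.17]
14 1.42 [0.5165 0.1244] [ 0.27 -0.15]
```

```bash
python3 -m inch '0.09 -0.35 0 0 0 0;0.09 -0.34 0 0 0 0;-0.02 -0.3 0 0 0 1;0.01 -0.31 0 0 0 1;0.03 -0.3 0 0 0 1;0.06 -0.3 0 0 0 1;0 0 0 0 0 0'
python3 -m inch '0.09 -0.29 0 0 0 1;0.11 -0.28 0 0 0 1;0.13 -0.27 0 0 0 1;0.16 -0.26 0 0 0 1;0.18 -0.25 0 0 0 1;0 0 0 0 0 0'
python3 - <<'E'
from h import *
for c in ["side"]:
    p=arm.grab_frame(c)
    for r in arm.place_of(p,"lever_knob")[:2]:
        uv=np.array(r["position"])*[512,384]; print(r["confidence"],uv,at_height(p,uv,.055))
    cv2.imwrite("pics/s2.png",cv2.resize(p["frame"][150:330,100:340,::-1],(720,540)))
E
```

```text
t: 7.08
eef_pos: [0.4625, 0.1944, 0.0569]
ee_rot: [0.207, 1.569, 0.757]
force: [0.1, 0.9, 0.6]
width: 0.0005
t: 7.82
eef_pos: [0.4826, 0.1544, 0.0564]
ee_rot: [-0.371, 1.57, 0.613]
force: [-0.0, -0.6, 0.7]
width: 0.0004
0.69 [255.1808 249.9072] [0.46241811 0.20641685 0.055     ]
```

View pics/s2.png

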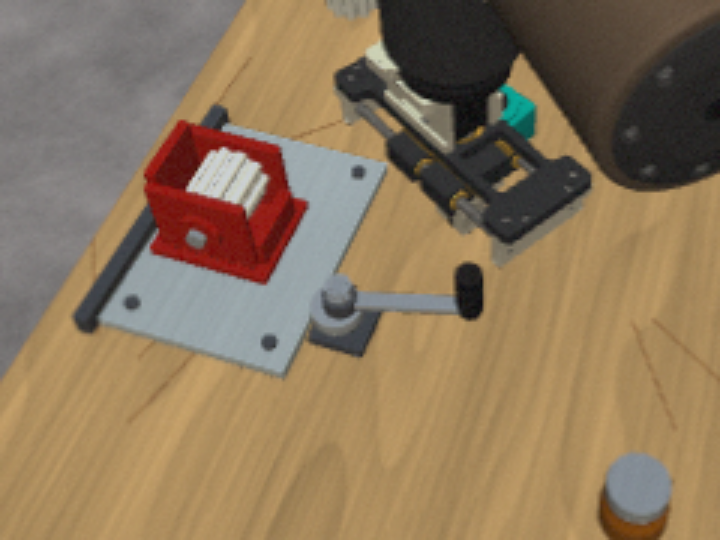

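The picture shows the lever has not moved: the knob is still at (468,290) in the crop. The fingers are already on its far side, with almost no force felt. Before doing anything else I'll check where the reported TCP projects in the pictures.

```bash
python3 - <<'E'
from h import *
from scipy.spatial.transform import Rotation as R
np.set_printoptions(precision=3,suppress=True)
s=arm.get_state(); Rm=R.from_euler("xyz",s["ee_rot"]).as_matrix(); t=np.array(s["eef_pos"]); print(s["t"],s["q"],t,Rm[:,1],s["joint_efforts"])
out=[]
for c in ["side","scene"]:
    p=arm.grab_frame(c); f=p["frame"][:,:,::-1].copy(); T=np.linalg.inv(p["pose"])
    def proj(P):
        x=T[:3,:3]@P+T[:3,3]; x=np.array([x[0],-x[1],-x[2]])
        return cv2.projectPoints(x.reshape(1,1,3),np.zeros(3),np.zeros(3),p["mtx"],p["dist_coeffs"])[0].ravel()
    pts=[t,t-Rm[:,0]*.066,t+Rm[:,1]*.021,np.array([.465,.2,.08]),np.array([.563,.219,.058])]
    cu,cv=proj(t).astype(int); x0,y0=max(cu-90,0),max(cv-60,0)
    w=cv2.resize(f[y0:y0+120,x0:x0+180],None,fx=4.2,fy=4.2)[:290*2]
    if 1:
        sc=4.2
        for P,col in zip(pts,[(255,0,255),(0,255,255),(255,255,0),(0,255,0),(0,128,255)]):
            q=(proj(P)-[x0,y0])*sc; cv2.circle(w,tuple(int(a) for a in q),4,col,-1)
    out.append(cv2.resize(w,(430,287))); print(c,[proj(P) for P in pts])
cv2.imwrite("pics/p3.png",np.vstack(out))
E
```

```text
7.925 [ 0.699  0.227 -0.542 -0.    -0.801 -1.285] [0.482 0.155 0.056] [-0.833  0.554 -0.   ] [ -0.239 -40.835  22.381   5.346  -0.067   0.073]
side [array([253.355, 229.737]), array([252.648, 211.959]), array([259.142, 235.295]), array([254.656, 240.991]), array([211.153, 243.588])]
scene [array([292.599, 186.353]), array([293.923, 169.473]), array([293.751, 181.326]), array([304.925, 172.5  ]), array([325.663, 199.087])]
```

View pics/p3.png

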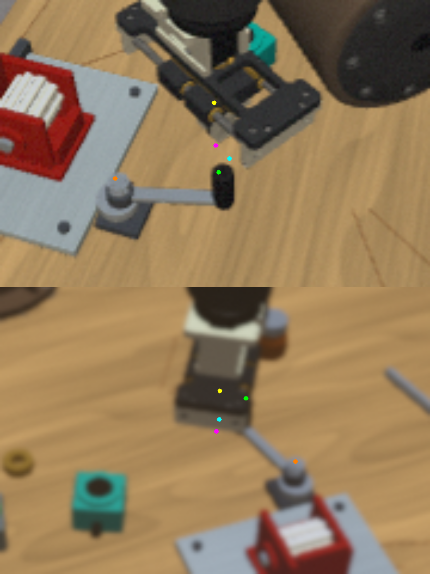

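```bash
python3 - <<'E'
from h import *
np.set_printoptions(precision=3,suppress=True)
Y,X=np.mgrid[:384,:512]
for c in ["side","scene"]:
    p=arm.grab_frame(c); T=p["pose"]; zs=p["range_z"]
    U=cv2.undistortPoints(np.stack([X,Y],-1).reshape(-1,1,2).astype(float),p["mtx"],p["dist_coeffs"]).reshape(384,512,2)
    W=np.stack([U[...,0]*zs,-U[...,1]*zs,-zs],-1)@T[:3,:3].T+T[:3,3]
    near=(zs>0)&(np.hypot(W[...,0]-.482,W[...,1]-.155)<.14)
    for lo in np.arange(.02,.2,.012):
        m=near&(W[...,2]>=lo)&(W[...,2]<lo+.012)
        if m.sum()>2: print(c,round(lo,3),m.sum(),"min",W[m].min(0)[:2],"max",W[m].max(0)[:2],"med",np.median(W[m],0)[:2])
    f=p["frame"][:,:,::-1]
    if c=="side": cv2.imwrite("pics/z.png",cv2.resize(f[185:265,205:315],(770,560),interpolation=cv2.INTER_CUBIC))
E
```

```text
side 0.02 126 min [0.459 0.206] max [0.585 0.242] med [0.564 0.232]
side 0.032 291 min [0.453 0.195] max [0.573 0.233] med [0.515 0.211]
side 0.044 77 min [0.453 0.198] max [0.573 0.231] med [0.554 0.221]
side 0.056 68 min [0.453 0.199] max [0.568 0.23 ] med [0.552 0.212]
side 0.068 70 min [0.453 0.188] max [0.474 0.21 ] med [0.462 0.202]
side 0.08 33 min [0.458 0.156] max [0.501 0.204] med [0.475 0.167]
side 0.092 25 min [0.465 0.157] max [0.487 0.173] med [0.476 0.169]
side 0.104 15 min [0.462 0.156] max [0.48  0.175] med [0.473 0.17 ]
side 0.116 5 min [0.463 0.162] max [0.476 0.175] med [0.466 0.168]
side 0.14 29 min [0.391 0.122] max [0.569 0.233] med [0.447 0.185]
side 0.152 254 min [0.387 0.122] max [0.576 0.236] med [0.452 0.186]
side 0.164 555 min [0.383 0.127] max [0.582 0.24 ] med [0.48  0.176]
side 0.176 283 min [0.383 0.137] max [0.581 0.24 ] med [0.452 0.177]
side 0.188 1018 min [0.383 0.111] max [0.58 0.24] med [0.435 0.182]
side 0.2 156 min [0.454 0.143] max [0.535 0.183] med [0.484 0.163]
scene 0.02 96 min [0.482 0.196] max [0.59  0.243] med [0.577 0.213]
scene 0.032 182 min [0.472 0.017] max [0.588 0.233] med [0.519 0.207]
scene 0.044 54 min [0.472 0.015] max [0.577 0.228] med [0.561 0.212]
scene 0.056 25 min [0.47  0.199] max [0.575 0.229] med [0.562 0.22 ]
scene 0.068 7 min [0.461 0.198] max [0.477 0.209] med [0.475 0.202]
scene 0.14 20 min [0.43  0.074] max [0.573 0.23 ] med [0.555 0.112]
scene 0.152 117 min [0.432 0.073] max [0.578 0.234] med [0.553 0.114]
scene 0.164 215 min [0.427 0.072] max [0.582 0.239] med [0.507 0.14 ]
scene 0.176 107 min [0.435 0.071] max [0.583 0.234] med [0.558 0.107]
scene 0.188 435 min [0.429 0.071] max [0.584 0.236] med [0.544 0.117]
scene 0.2 69 min [0.502 0.106] max [0.539 0.17 ] med [0.524 0.13 ]
```

View pics/z.png

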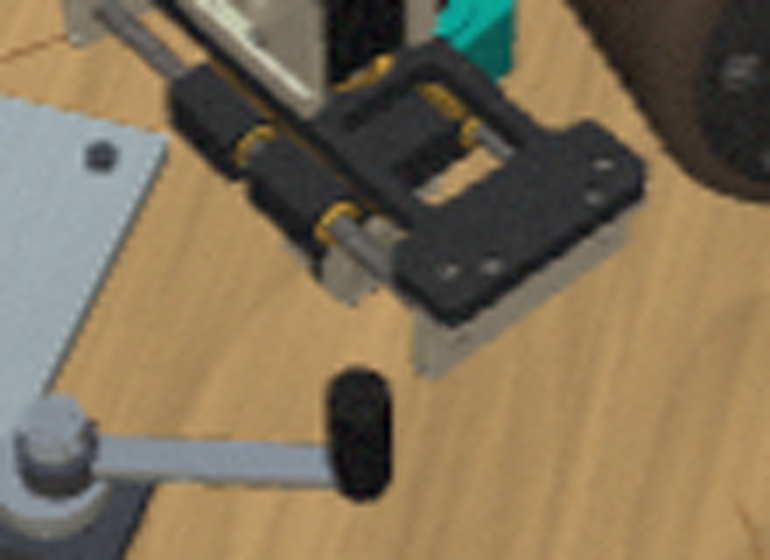

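The depth clouds explain it. The fingertips are really at about z = 0.083, while the reported TCP z is 0.056. The gripper body also sits about 20–27 mm higher than reported, but x and y agree, so the fingers passed just over the knob. The knob top measures 0.080–0.082, so the cameras' heights are right and the reported z is biased low. I'll go back to the approach point and measure that bias there.

```bash
python3 -m inch '0 0 0.6 0 0 0;-0.14 0.4 0.4 0 0 -1;-0.14 0.4 0 0 0 -1;-0.14 0.4 0 0 0 -1;-0.14 0.4 0 0 0 -1;-0.14 0.4 0 0 0 -1;-0.1 0.4 0 0 0 -1;-0.1 0.4 0 0 0 -1;-0.1 0.4 0 0 0 -1;0 0 0 0 0 -1;0 0 0 0 0 0;0 0 0 0 0 0'
python3 - <<'E'
from h import *
from scipy.spatial.transform import Rotation as R
np.set_printoptions(precision=3,suppress=True)
s=arm.get_state(); Rm=R.from_euler("xyz",s["ee_rot"]).as_matrix(); t=np.array(s["eef_pos"]); print(s["t"],t,Rm[:,1],s["force"])
Y,X=np.mgrid[:384,:512]
for c in ["side","scene"]:
    p=arm.grab_frame(c); T=p["pose"]; zs=p["range_z"]
    U=cv2.undistortPoints(np.stack([X,Y],-1).reshape(-1,1,2).astype(float),p["mtx"],p["dist_coeffs"]).reshape(384,512,2)
    W=np.stack([U[...,0]*zs,-U[...,1]*zs,-zs],-1)@T[:3,:3].T+T[:3,3]
    L=(W-t)@Rm
    m=(zs>0)&(abs(L[...,1])<.035)&(abs(L[...,2])<.03)&(W[...,2]>.03)&(W[...,2]<.2)
    if m.sum(): print(c,m.sum(),"lowest",np.sort(W[m][:,2])[[0,3,8]]); 
    for lo in np.arange(.05,.2,.01):
        k=m&(W[...,2]>=lo)&(W[...,2]<lo+.01)
        if k.sum(): print(round(lo,3),k.sum(),L[k].min(0)[1:],L[k].max(0)[1:])
E
```

```text
t: 9.62
eef_pos: [0.452, 0.2505, 0.086]
ee_rot: [-2.874, 1.571, -2.67]
force: [-0.6, 0.2, -0.1]
width: 0.0004
9.625 [0.452 0.251 0.086] [-0.202  0.979 -0.   ] [-0.623  0.245 -0.122]
side 136 lowest [0.142 0.149 0.152]
0.14 4 [ 0.014 -0.011] [0.019 0.006]
0.15 6 [ 0.02 -0.01] [ 0.022 -0.   ]
0.17 21 [ 0.033 -0.013] [0.035 0.013]
0.18 44 [ 0.033 -0.015] [0.035 0.018]
0.19 61 [-0.004 -0.03 ] [0.035 0.029]
scene 170 lowest [0.11  0.116 0.118]
0.11 16 [-0.017 -0.006] [0.014 0.012]
0.12 35 [-0.018 -0.008] [0.017 0.013]
0.13 35 [-0.018 -0.01 ] [0.015 0.014]
0.14 37 [-0.021 -0.008] [0.018 0.016]
0.15 14 [-0.02   0.002] [0.012 0.016]
0.16 2 [-0.021  0.01 ] [-0.017  0.011]
0.17 5 [-0.035 -0.002] [-0.033  0.008]
0.18 12 [-0.035  0.006] [0.004 0.03 ]
0.19 14 [-0.034  0.012] [0.003 0.03 ]
```

The scene view puts the tips at 0.111–0.113 with 0.086 reported, so true z is about reported z + 0.026. That repeats the first check. I'll use a reported z of 0.029, which puts the tips near 0.055, and run the arc again.

```bash
python3 -m inch '0 0 -0.95 0 0 0;0 0 -0.95 0 0 0;0 0 0 0 0 0;0.11 -0.34 0 0 0 0;0.11 -0.34 0 0 0 0;-0.02 -0.3 0 0 0 1;0.01 -0.31 0 0 0 1;0.03 -0.3 0 0 0 1;0 0 0 0 0 0'
python3 - <<'E'
from h import *
p=arm.grab_frame("side")
for r in arm.place_of(p,"lever_knob")[:2]:
    uv=np.array(r["position"])*[512,384]; print(r["confidence"],uv,at_height(p,uv,.055))
cv2.imwrite("pics/s5.png",cv2.resize(p["frame"][180:280,190:310,::-1],(600,500)))
E
```

```text
t: 10.85
eef_pos: [0.4599, 0.2024, 0.0299]
ee_rot: [0.301, 1.569, 0.763]
force: [-0.7, -0.6, 0.7]
width: 0.0005
```

View pics/s5.png

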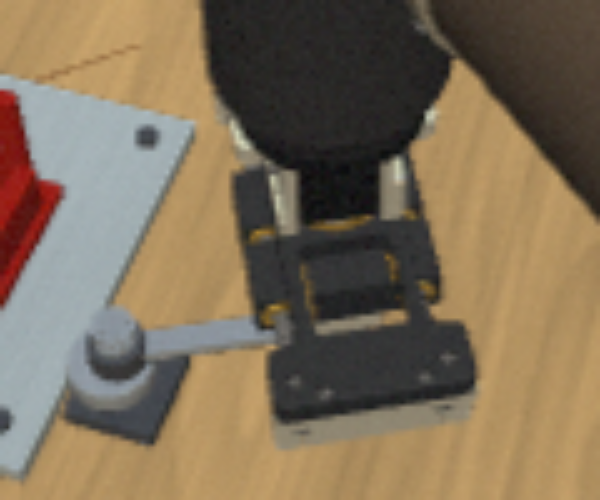

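The bar has swung round: it now slopes up to the right, with the knob hidden behind the gripper. The push is working, so I'll continue the arc to the stop.

```bash
python3 -m inch '0.06 -0.3 0 0 0 1;0.09 -0.29 0 0 0 1;0.11 -0.28 0 0 0 1;0.13 -0.27 0 0 0 1;0.16 -0.26 0 0 0 1;0.18 -0.25 0 0 0 1;0.2 -0.23 0 0 0 1;0.22 -0.21 0 0 0 1;0.24 -0.19 0 0 0 1'
python3 -m inch '0.25 -0.17 0 0 0 1;0 0 0 0 0 0'
python3 -m inch '0.13 -0.07 0 0 0 0.5;0 0 0 0 0 0'
python3 -m inch '0.13 -0.06 0 0 0 0;0 0 0 0 0 0'
```

```text
t: 12.08
eef_pos: [0.5013, 0.1348, 0.0292]
ee_rot: [-0.063, 1.57, 1.188]
force: [-2.0, 2.6, -0.1]
width: 0.0002
t: 12.32
eef_pos: [0.5088, 0.1293, 0.029]
ee_rot: [2.87, 1.571, -2.079]
force: [-0.6, -0.2, -0.2]
width: 0.0005
t: 12.58
eef_pos: [0.512, 0.1272, 0.0289]
ee_rot: [2.212, 1.57, -2.693]
force: [-1.1, 0.7, 0.8]
width: 0.0006
t: 12.82
eef_pos: [0.5145, 0.1261, 0.0287]
ee_rot: [1.546, 1.568, 2.924]
force: [-10.7, 8.1, 5.3]
width: 0.0002
```

The force has risen to about 13 N, which suggests the stop. I'll back off, lift and check.

```bash
python3 -m inch '0.1 -0.04 0 0 0 0;0 0 0 0 0 0;-0.5 0.2 0 0 0 0;-0.7 0.2 0 0 0 0;0 0 0.9 0 0 0;0 0 0.9 0 0 0;-0.8 0 0.9 0 0 0;-0.8 0 0.9 0 0 0;0 0 0.3 0 0 0;0 0 0 0 0 0'
python3 - <<'E'
from h import *
np.set_printoptions(precision=3,suppress=True)
o=[]
for c in ["side","scene"]:
    p=arm.grab_frame(c)
    for n,h in [("lever_knob",.055),("pivot",.036)]:
        for r in arm.place_of(p,n)[:2]:
            uv=np.array(r["position"])*[512,384]; print(c,n,round(r["confidence"],2),uv,at_height(p,uv,h))
    o.append(cv2.resize(p["frame"][160:280,170:350,::-1] if c=="side" else p["frame"][150:270,230:410,::-1],(450,300)))
cv2.imwrite("pics/s6.png",np.vstack(o))
E
```

```text
t: 14.08
eef_pos: [0.4359, 0.1367, 0.1466]
ee_rot: [-0.78, 1.569, 0.6]
force: [-0.4, -0.9, 0.0]
width: 0.0002
side pivot 0.87 [212.275 250.099] [0.562 0.222 0.036]
scene lever_knob 0.71 [289.024 202.982] [0.537 0.119 0.055]
scene lever_knob 0.55 [120.115 204.096] [ 0.37  -0.32   0.055]
scene pivot 0.83 [322.714 205.286] [0.564 0.212 0.036]
scene pivot 0.74 [119.501 253.709] [ 0.526 -0.354  0.036]
```

View pics/s6.png

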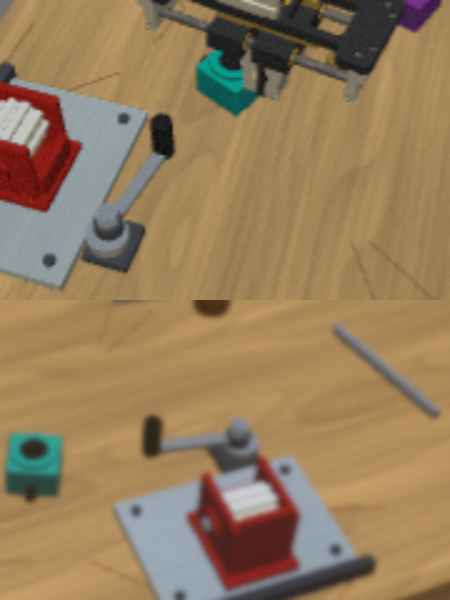

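```bash
python3 - <<'E'
from h import *
np.set_printoptions(precision=3,suppress=True)
Y,X=np.mgrid[:384,:512]
for c in ["side","scene"]:
    p=arm.grab_frame(c); T=p["pose"]; zs=p["range_z"]; f=p["frame"].astype(int)
    U=cv2.undistortPoints(np.stack([X,Y],-1).reshape(-1,1,2).astype(float),p["mtx"],p["dist_coeffs"]).reshape(384,512,2)
    W=np.stack([U[...,0]*zs,-U[...,1]*zs,-zs],-1)@T[:3,:3].T+T[:3,3]
    for n,x,y,lo,hi in [("knob",.54,.12,.06,.09),("pin",.563,.218,.052,.064)]:
        m=(zs>0)&(abs(W[...,0]-x)<.03)&(abs(W[...,1]-y)<.03)&(W[...,2]>lo)&(W[...,2]<hi)
        print(c,n,m.sum(),"mid",(W[m].min(0)+W[m].max(0))/2,W[m].min(0),W[m].max(0))
    # plate near edge: first plate pixel per y bin
    m=(zs>0)&(abs(W[...,2]-.012)<.005)&(f.max(-1)-f.min(-1)<50)&(W[...,0]>.55)&(W[...,0]<.64)&(W[...,1]>.06)&(W[...,1]<.275)
    P=W[m]; e=[]
    for y in np.arange(.065,.275,.012):
        k=P[abs(P[:,1]-y)<.006]
        if len(k)>5 and abs(y-.22)>.04: e.append((y,np.sort(k[:,0])[1]))
    e=np.array(e); print("edge yaw",-np.polyfit(e[:,0],e[:,1],1)[0], e.T)
E
```

```text
side knob 89 mid [0.54  0.123 0.071] [0.53  0.112 0.06 ] [0.55  0.134 0.081]
side pin 65 mid [0.561 0.22  0.056] [0.551 0.209 0.052] [0.571 0.23  0.06 ]
edge yaw -0.030257736251251045 [[0.065 0.077 0.089 0.101 0.113 0.125 0.137 0.149 0.161 0.173 0.269]
 [0.582 0.582 0.582 0.582 0.583 0.583 0.583 0.584 0.584 0.585 0.588]]
scene knob 67 mid [0.543 0.121 0.072] [0.53  0.111 0.06 ] [0.556 0.131 0.084]
scene pin 38 mid [0.563 0.219 0.056] [0.552 0.209 0.053] [0.575 0.228 0.06 ]
edge yaw -0.03848092158076344 [[0.065 0.077 0.089 0.101 0.113 0.125 0.137 0.149 0.161 0.269]
 [0.584 0.584 0.587 0.586 0.587 0.587 0.587 0.589 0.589 0.592]]
```

The knob and pin clouds put the lever at 1.36–1.37 rad in the world. The plate's yaw is -0.03, so the lever angle is about 1.39 rad: locked. Next I'll go over the green sensor, staying high.

```bash
python3 -m inch '0.17 -0.94 0 0 0 0;0.17 -0.94 0 0 0 0;0.17 -0.94 0 0 0 0;0.17 -0.94 0 0 0 0;0.17 -0.94 0 0 0 0;0.17 -0.94 0 0 0 0;0.17 -0.94 0 0 0 0;0.17 -0.94 0 0 0 0;0.17 -0.94 0 0 0 0;0.15 -0.9 0 0 0 0;0 0 0 0 0 0;0 0 0 0 0 0'
python3 -m inch '0 0 -0.6 0 0 0;0 0 -0.6 0 0 0;0 0 -0.6 0 0 0;0 0 0 0 0 0;0 0 0 0 0 0'
cat > m.py <<'E'
from h import *
from scipy.spatial.transform import Rotation as R
np.set_printoptions(precision=3,suppress=True)
s=arm.get_state(); Rm=R.from_euler("xyz",s["ee_rot"]).as_matrix(); t=np.array(s["eef_pos"]); print(s["t"],t,Rm[:,1],s["force"])
Y,X=np.mgrid[:384,:512]; o=[]
for c,x0,y0 in [("side",215,95),("scene",115,150)]:
    p=arm.grab_frame(c); T=p["pose"]; zs=p["range_z"]
    U=cv2.undistortPoints(np.stack([X,Y],-1).reshape(-1,1,2).astype(float),p["mtx"],p["dist_coeffs"]).reshape(384,512,2)
    W=np.stack([U[...,0]*zs,-U[...,1]*zs,-zs],-1)@T[:3,:3].T+T[:3,3]
    L=(W-t)@Rm
    m=(zs>0)&(abs(L[...,1])<.028)&(abs(L[...,2])<.02)&(W[...,2]>.053)&(W[...,2]<.16)
    if m.sum(): print(c,m.sum(),"lowest",np.sort(W[m][:,2])[:6]," lat min",L[m].min(0)[1:],"max",L[m].max(0)[1:])
    o.append(cv2.resize(p["frame"][y0:y0+90,x0:x0+140,::-1],(450,289)))
import sys
cv2.imwrite(sys.argv[1],np.vstack(o))
E
python3 m.py pics/a1.png
```

```text
t: 15.98
eef_pos: [0.4855, -0.1445, 0.1456]
ee_rot: [1.669, 1.57, 3.049]
force: [-0.9, -0.7, 0.1]
width: 0.0005
t: 16.6
eef_pos: [0.4862, -0.1442, 0.0926]
ee_rot: [-1.603, 1.57, -0.222]
force: [0.1, 0.5, -0.3]
width: 0.0005
16.6 [ 0.486 -0.144  0.093] [-0.982  0.189 -0.001] [ 0.135  0.49  -0.328]
side 159 lowest [0.121 0.122 0.122 0.123 0.123 0.123]  lat min [-0.017 -0.01 ] max [0.02  0.014]
```

The bias is the same here: the tips are at about 0.12 with 0.093 reported. I'll descend 43 mm, which puts the true tips near 0.077, or 3 cm above the face. That stays inside the band whichever z the judging uses. Then I'll dwell.

```bash
python3 -m inch '0 0 -0.5 0 0 0;0 0 -0.5 0 0 0;0 0 -0.43 0 0 0;0 0 0 0 0 0;0 0 0 0 0 0;0 0 0 0 0 0'
python3 m.py pics/a2.png
```

```text
t: 17.45
eef_pos: [0.4861, -0.1445, 0.0495]
ee_rot: [-1.409, 1.57, -0.029]
force: [0.5, -0.6, -0.0]
width: 0.0007
17.45 [ 0.486 -0.145  0.049] [-0.982  0.189 -0.001] [ 0.483 -0.637 -0.034]
side 183 lowest [0.074 0.076 0.08  0.08  0.08  0.081]  lat min [-0.019 -0.009] max [0.021 0.014]
```

View pics/a2.png

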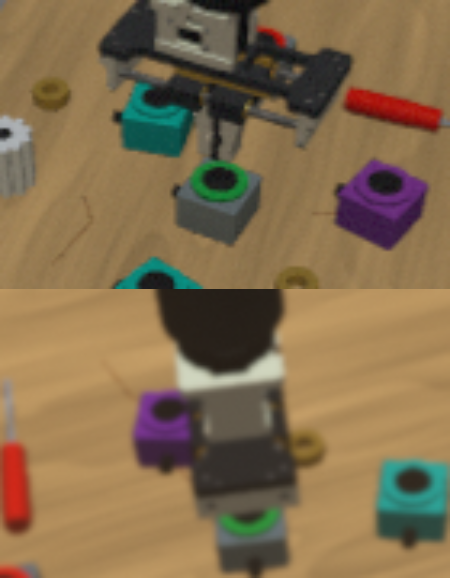

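The picture shows the closed fingertips above the centre of the green disc, at (217,160) in the top crop, with a gap of about 3 cm. I'll dwell there, then lift clear.

```bash
Z='0 0 0 0 0 0'; python3 -m inch '0 0 0 0 0 0;0 0 0 0 0 0;0 0 0 0 0 0;0 0 0 0 0 0;0 0 0 0 0 0;0 0 0 0 0 0;0 0 0 0 0 0;0 0 0 0 0 0;0 0 0 0 0 0;0 0 0 0 0 0;0 0 0 0 0 0;0 0 0 0 0 0'
python3 -m inch '0 0 0 0 0 0;0 0 0 0 0 0;0 0 0 0 0 0;0 0 0 0 0 0;0 0 0 0 0 0;0 0 0 0 0 0;0 0 0 0 0 0;0 0 0 0 0 0'
python3 -m inch '0 0 0.9 0 0 0;0 0 0.9 0 0 0;0 0 0.9 0 0 0;0 0 0.9 0 0 0;0 0 0 0 0 0;0 0 0 0 0 0'
python3 - <<'E'
from h import *
np.set_printoptions(precision=3,suppress=True)
p=arm.grab_frame("scene")
for n,h in {"lever_knob":.055,"collar_a":0,"roller":0,"jar":0,"screwdriver":0,"hex_shaft":0}.items():
    for r in arm.place_of(p,n)[:2]:
        if r["confidence"]>.5: print(n,at_height(p,np.array(r["position"])*[512,384],h))
arm.job_done()
E
```

```text
t: 19.05
eef_pos: [0.4857, -0.1445, 0.0491]
ee_rot: [1.347, 1.571, 2.727]
force: [0.7, -0.3, 0.7]
width: 0.0001
t: 20.05
eef_pos: [0.4857, -0.1445, 0.0491]
ee_rot: [0.399, 1.571, 1.779]
force: [-0.3, 0.1, 0.5]
width: 0.0003
t: 20.8
eef_pos: [0.4853, -0.1444, 0.1566]
ee_rot: [1.112, 1.57, 2.492]
force: [0.4, 0.6, -0.8]
width: 0.0006
lever_knob [ 0.489 -0.149  0.055]
lever_knob [0.533 0.129 0.055]
collar_a [ 0.399 -0.063  0.   ]
roller [ 0.696 -0.148  0.   ]
jar [0.317 0.309 0.   ]
screwdriver [ 0.314 -0.327  0.   ]
hex_shaft [0.492 0.453 0.   ]
the job is handed in; nothing more can be done
```

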